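# Latch the sample chamber shut

## Task

Close the draw latch on top of the white sample chamber: take the wire loop, put its cross bar down behind the brass hook on the grey end cap and ease it back under the hook's lip until you feel it catch, without hauling on the cap, then let go. Then push the red-tipped lever over, away from the hook, and press it down flat past centre so that it stays shut, gently, without banging or straining it, and leave everything else on the bench where it is.

Things in the scene. Friction and masses are not known exactly. Their poses are not given: they have to be found in the camera images.
- chamber: White bench-top chamber with a blue band, 145 x 220 mm, 90 mm tall, standing still on the table. Origin: underside, at table height, in the middle of its width. x runs from the latch lever towards the hook and the grey end cap, y across the latch, z up. All of the latch moves in the vertical plane y = 0 of this frame.
- cap: Grey end cap of the chamber, 93 x 220 mm, 90 mm tall, axes as the chamber; a sprung rubber seal pushes it out (+x) against a stop with 7 N; it slides in (-x) up to 21 mm, 0.9 N more per mm. Origin: underside centre.
- filter_box: Bystander: green box 45 x 30 x 14 mm lying on the chamber's top beside the lever. Origin: underside centre.
- tip_box: Bystander: dark red box with clear lid, 120 x 85 x 80 mm, on the table.
- calculator: Bystander: white calculator 120 x 75 x 14 mm.
- tube_rack: Bystander: blue tube rack 100 x 55 x 46 mm.
- buffer_bottle: Bystander: white bottle, 64 mm wide, 130 mm tall.
- glove_box: Bystander: turquoise carton 120 x 240 x 75 mm.
- lever: Steel latch lever 26 mm wide with a red tip 34 mm wide, reaching 80 mm from its hinge pin (the origin; y along the pin, axes as the chamber's when it lies flat). Flat, it points to chamber -x on its stop, upper face 8 mm above the pin (6 mm bare steel). It turns about y, 0 (flat) to 2.6 rad: pi/2 upright, more leans to the hook. Light friction holds it where it is left.
- lever_tip (a point): End of the red lever tip, 78 mm from the pin and, lying flat, 4.5 mm above it. With the loop caught, the pull grows as the lever goes down (up to about 25 N in the loop, about 5 N here), passes dead centre some 0.24 rad before flat and then holds the lever shut. Press it with at most 25 N.
- latch_pivot (a point): The lever's hinge pin on the chamber's top, 122 mm over the table, 32 mm over the chamber's flat top; at x = -55 mm, y = 0 in the chamber frame. The pin lies along chamber y; axes as the chamber. It does not move.
- loop: Wire loop, two wires 36 mm apart (y) and a cross bar. Origin: its hinge on the lever, 24 mm from the pin (with the lever flat: 23 mm to -x of the pin and 5.5 mm below it); x runs to the bar, 118 mm off. It turns about y, from level when latched to at most 2.35 rad up from that as seen from the lever. A weak spring (0.1 N at the bar) flips it up when let go and not caught.
- loop_bar (a point): Middle of the loop's cross bar, a 6 mm round steel bar along chamber y. The bar ends in two black balls of 13 mm, 55 mm over both: pinch the loop by these balls from above, fingers closing along chamber y; it pivots between the fingers and the lever follows.
- hook_mark (a point): On the cap: nominal centre of the seated bar, 116.5 mm over the table; axes as the chamber. Brass hook 12 mm wide: post, its +x face 3 mm to -x of the seat; lip 7.5 mm out from that face to +x, top 7.8, underside 3.8 mm above the seat, its last 1.5 mm turned down to 2.3. Unmeasured: the hook is screwed up to 8.5 mm either way along x; find it by feel, at most 9 N on it while you hold the loop.

How it is judged (in metres and radians):
On the way:
1. the loop's bar is caught under the hook's lip and let go, with the lever still up (z of loop_bar in the frame of hook_mark between -0.012 and 0.004 m and x of loop_bar in the frame of hook_mark between -0.012 and 0.014 m and contact force between the fingers and loop below 0.05 N and z of lever_tip in the frame of latch_pivot above 0.03 m), for 0.3 s.
At the end, for the whole second after the job is handed in: The lever lies flat on its stop pointing away from the hook (its tip at most 9.5 mm above the pin: 5 mm from fully flat), the loop's bar is under the hook's lip (at most 4 mm above and 12 mm below the mark's height, -12 to +14 mm along x from it) and pulls on the hook with more than 4 N (z of lever_tip in the frame of latch_pivot below 0.0095 m and x of lever_tip in the frame of latch_pivot below -0.07 m and contact force between loop and cap above 4 N and z of loop_bar in the frame of hook_mark between -0.012 and 0.004 m and x of loop_bar in the frame of hook_mark between -0.012 and 0.014 m); the robot touches nothing.
It fails at once if the hook is strained (over 9 N between loop and cap) while the fingers are on the loop (contact force between the fingers and loop above 0.5 N and contact force between loop and cap above 9 N).
It fails at once if the lever is pressed with more than 25 N (contact force between the fingers and lever above 25 N and contact force between the fingers and loop below 0.5 N).
It fails at once if the robot pushes the end cap with more than 15 N (contact force between the fingers and cap above 15 N).
It fails at once if a bystander is shifted by more than 25 mm (distance of any of filter_box, tip_box, calculator, tube_rack, buffer_bottle, glove_box from where it was at the start of the episode above 0.025 m).
It also fails if it takes over 64 s, if anything falls off the work surface, if the arm or the gripper's body presses on something with over 40 N, if the wrist force passes 120 N, or if a joint passes its speed limit or range.

## Robot

A 6-joint arm with a two-finger parallel gripper is mounted at the origin on the work surface. World frame = base frame: x ahead of the robot, y to its left, z up, the work surface at z = 0. Lengths are in m, angles in degrees, forces in N, time in s.
With the tool pointing down it reaches from about 0.275 to 0.775 m from the base axis. Payload 14.6 kg.
Tool frame: the origin (TCP) lies at the very end of the fingers, on their centre line; the grasp point (between the pads) lies 19 mm behind it (tcp_to_grasp is the distance from the TCP to the grasp point, in m); z points along the fingers, y is the line along which they close (so a half turn about z gives the same grasp; the last joint's range is limited). The gripper opens to 85 mm and grips with 20 to 120 N. Pads are 22 mm wide; open, the fingers measure 114 mm over their backs; the gripper's body (76 mm by 85 mm) begins 54 mm behind the grasp point. The pads swing forward as they close: fully open they stand 13 mm farther back than shut.
Start: joints at [-75.132, 15.075, -2.767, 72.158, 0, 81.102], TCP at [0.212, -0.48, 0.231] pointing down, gripper open.
Joint ranges: [-151.79, 151.79], [-50.71, 97.33], [-67.44, 78.34], [-121.81, 120.89], [-77.56, 73.72], [-180, 180]. Speed limits (degrees/s): [108.29, 108.29, 147.25, 159.86, 180, 180].

## Interface

Orientations are given as a 3x3 rotation matrix whose columns are the frame's x, y, z axes.
In Python, from plant import get_state, capture, get_calibration, hand_in, silhouettes, pinpoint, tcp_to_grasp gives the robot as it stands.
- The arm moves only by the tool servo_tool, never from a script. Its argument "steps" is a list that holds one entry, the list of rows, each a list of 7 numbers: the shift along the tool's x, y, z in m, then the turn, a rotation vector about the tool's x, y, z in units of 6 degrees (1.0 is 6 degrees), then the opening, from -1 (shut) to 1 (fully open). In form: [[[dx, dy, dz, wx, wy, wz, gripper], ...]]. A call has 1 to 12 rows; each row is the pose to reach, as a shift and turn from the pose commanded when the call began, along the tool's axes at that moment; what a row does not reach only later rows make up. A row lasts 1/12 s, in which the tool goes at most 41.7 mm and 7.16 degrees, less where a joint would pass 70% of its speed; a pose out of reach is approached as far as the arm can. A call with a gripper value outside its range is refused whole. The fingers move at their own pace and stop on an object; "newtons" is the grip in N (left out, the last holds). Time passes only in rows, so rows that repeat a pose let the fingers close. It gives the time, the measured TCP pose, the force, the opening and the grip force at its end, in the units of the state.
- get_state(): the state, without advancing time (a new reading comes with each control period).
- capture(name): name is "scene" or "top"; returns the picture (420x560x3 uint8, red, green, blue); there is no depth.
- get_calibration(name): a dict with "intrinsics" (3x3 intrinsics, pixels), "R" (3x3) and "t" (3): a world point X has camera coordinates R X + t. Camera axes: x right, y down, z forward; pixel columns grow to the right and rows downward; lengths in m; the calibration is good to about 2 mm. A picture is of the moment at which its call begins. get_calibration takes no time and is no camera call.
- hand_in(): hands the job in; it is judged then, once.
Trained networks look in the newest picture that a camera, given by its name, has taken for a name from the list of things; names that differ only in an ending like _2 or _b are one class to them, and where a whole thing is asked for, a point or a joint stands for the part that bears it (a point fixed in the world has none). Each returns a list of dicts, best first, with "p" (0 to 1); they miss things now and then, are a little off and sometimes report something else, mostly with a low value. They report only what shows in the picture. A call takes as long as a camera call.
- silhouettes(camera, name): "pixels" (420x560 bool, what is visible of it) and "position" ([column, row] in pixels, amid what is visible of it).
- pinpoint(camera, name): "position" ([column, row] in pixels: a listed point, or the origin of a listed thing).
The state is a dict: "t": time; "qpos": joint angles; "qd": joint speeds; "joint_efforts": joint torques, N m; "ee_pos": TCP position; "orientation": TCP orientation; "contact_force": force on the tool from outside, world axes, zero at the start; "torque": the same for the moment, N m; "grip_width": opening from 0.0 (shut) to 1.0 (fully open); "grip_force": force on a finger pad.
Only numpy, scipy, OpenCV 4.12 (cv2) and the standard library are available. Lean on these libraries where they do the work, as an engineer would, in place of code of your own. Each camera call takes 0.05 s, during which the arm holds its last target. There are 200 camera calls.

## Working session

There is one attempt and no reset: what is moved stays moved. The work goes in short steps, Python scripts to look and compute and a tool call to move; the robot and the scene stay as the last step left them, time stands still between calls to the robot, and variables do not carry over. Pictures are saved under pics/ and viewed, at most 12 in all, crops included, and the job is handed in when it is done.

Besides the shell and the picture viewer there is one more tool, called as name(argument=value, ...) on one line, values as JSON. servo_tool: Moves the arm, as the interface text tells. Its arguments: {"type":"object","properties":{"steps":{"type":"array"},"newtons":{"type":"number"}},"required":["steps"]}

```bash
mkdir -p pics; cat > h.py <<'E'
import numpy as np, cv2
from plant import *
def save(cam,name):
    im=capture(cam); cv2.imwrite('pics/'+name,cv2.cvtColor(im,cv2.COLOR_RGB2BGR)); return im
def ray(cam,px):
    c=get_calibration(cam);R=np.array(c['R']);t=np.array(c['t'])
    d=R.T@np.linalg.inv(np.array(c['intrinsics']))@np.array([px[0],px[1],1.]);o=-R.T@t
    return o,d/np.linalg.norm(d)
def atz(cam,px,z):
    o,d=ray(cam,px); return o+d*(z-o[2])/d[2]
def tri(p1,p2):
    A=np.zeros((3,3));b=np.zeros(3)
    for c,p in(('scene',p1),('top',p2)):
        o,d=ray(c,p);M=np.eye(3)-np.outer(d,d);A+=M;b+=M@o
    return np.linalg.solve(A,b)
def proj(cam,X):
    c=get_calibration(cam);v=np.array(c['intrinsics'])@(np.array(c['R'])@X+np.array(c['t']));return v[:2]/v[2]
E
python3 - <<'E'
from h import *
np.set_printoptions(precision=4,suppress=True)
a=save('scene','s1.png');b=save('top','t1.png')
cv2.imwrite('pics/both.png',cv2.cvtColor(np.hstack([a,b]),cv2.COLOR_RGB2BGR)[:, :]) 
for n in ['chamber','cap','lever_tip','latch_pivot','loop_bar','hook_mark','loop','lever','filter_box']:
    r={}
    for c in('scene','top'):
        q=pinpoint(c,n); r[c]=q[0]['position'] if q else None
        print(n,c,[(np.round(x['position'],1),round(x['p'],2)) for x in q[:2]])
    if r['scene'] is not None and r['top'] is not None: print('   ',tri(r['scene'],r['top']))
s=get_state();print(s['t'],s['ee_pos'],s['orientation'],s['contact_force'],s['grip_width'],tcp_to_grasp)
E
```

```text
chamber scene [(array([297. , 241.6]), 0.9)]
chamber top [(array([269.5, 201.8]), 0.77), (array([409.2, 219.5]), 0.71)]
    [0.548  0.0406 0.0051]
cap scene [(array([241.3, 401.7]), 0.7), (array([307.6, 227.4]), 0.68)]
cap top [(array([243.7, 203.8]), 0.67), (array([269.9, 188.8]), 0.36)]
    [ 0.5383  0.012  -0.691 ]
lever_tip scene [(array([301.5, 187.1]), 0.75), (array([255.1, 227.9]), 0.52)]
lever_tip top [(array([273.1, 187.9]), 0.65), (array([287.4, 195. ]), 0.17)]
    [0.5583 0.0311 0.2087]
latch_pivot scene [(array([289.1, 220.6]), 0.97)]
latch_pivot top [(array([288.1, 190.6]), 0.67)]
    [ 0.558  -0.0128  0.1336]
loop_bar scene [(array([305.7, 178.1]), 0.76)]
loop_bar top [(array([237.8, 194.1]), 0.6)]
    [0.5376 0.116  0.171 ]
hook_mark scene []
hook_mark top [(array([284. , 193.3]), 0.18)]
loop scene [(array([287.9, 214.4]), 0.7)]
loop top [(array([285.6, 189.9]), 0.64)]
    [ 0.5549 -0.0077  0.1494]
lever scene [(array([290.1, 220.4]), 0.89)]
lever top [(array([285.9, 191.9]), 0.91)]
    [ 0.5561 -0.0064  0.1278]
filter_box scene [(array([254.3, 230. ]), 0.56)]
filter_box top [(array([301.2, 224.4]), 0.75)]
    [ 0.4724 -0.047   0.0832]
1.0 [ 0.2116 -0.4805  0.2313] [[ 0.9152  0.403   0.    ]
 [ 0.403  -0.9152 -0.    ]
 [ 0.      0.0001 -1.    ]] [ 0.6049 -0.3162 -1.4693] 1.0021568585705924 0.0187
```

View pics/s1.png

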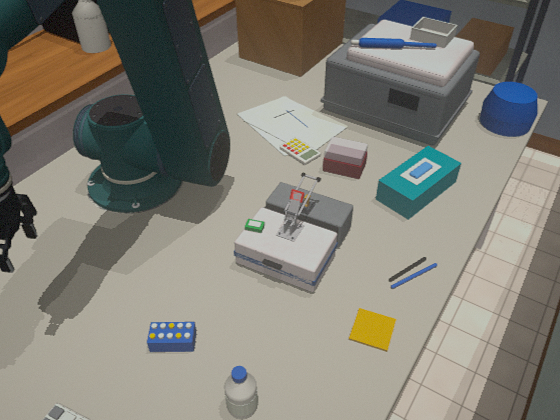

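View pics/t1.png

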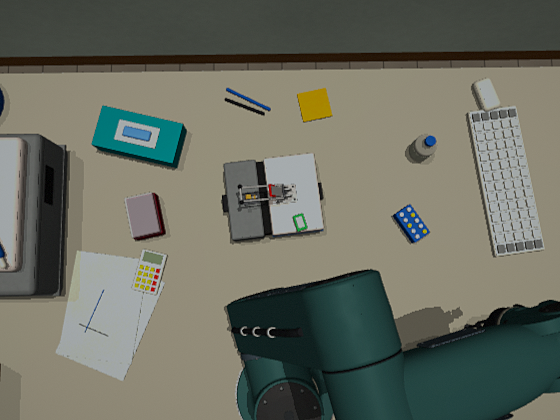

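The scene picture shows the chamber around (290,240), with the lever up and leaning at (297,200) and the loop bar with black balls at (311,178). In the top picture the cap is at (245,200), the white chamber at (293,195), and the loop bar near (238,194). Next I zoom in and fit the axes.

```bash
python3 - <<'E'
from h import *
np.set_printoptions(precision=4,suppress=True)
a=cv2.imread('pics/s1.png')[165:295,230:360];b=cv2.imread('pics/t1.png')[145:250,215:332]
f=lambda i,w,h:cv2.resize(i,(w,h),interpolation=cv2.INTER_CUBIC)
im=np.zeros((500,800,3),np.uint8);im[:400,:400]=f(a,400,400);im[:359,400:]=f(b,400,359)
cv2.imwrite('pics/z1.png',im)
capture('top')
for n in('chamber','cap'):
    q=silhouettes('top',n)
    for x in q[:2]:
        m=x['pixels'].astype(np.uint8)
        r=cv2.minAreaRect(cv2.findNonZero(m)); bp=cv2.boxPoints(r)
        print(n,x['p'],m.sum(),bp)
        print(np.array([atz('top',p,.09) for p in bp]))
E
```

```text
chamber 0.94 7024 [[217.131  165.2217]
 [316.3072 151.337 ]
 [327.2699 229.6422]
 [228.0937 243.5269]]
[[ 0.6401  0.184   0.09  ]
 [ 0.6759 -0.0963  0.09  ]
 [ 0.4532 -0.1209  0.09  ]
 [ 0.4194  0.1542  0.09  ]]
cap 0.81 2698 [[217.9636 162.6448]
 [256.4815 158.6942]
 [264.6871 238.6988]
 [226.1692 242.6493]]
[[0.6475 0.1817 0.09  ]
 [0.6572 0.0731 0.09  ]
 [0.431  0.053  0.09  ]
 [0.4219 0.1595 0.09  ]]
```

View pics/z1.png

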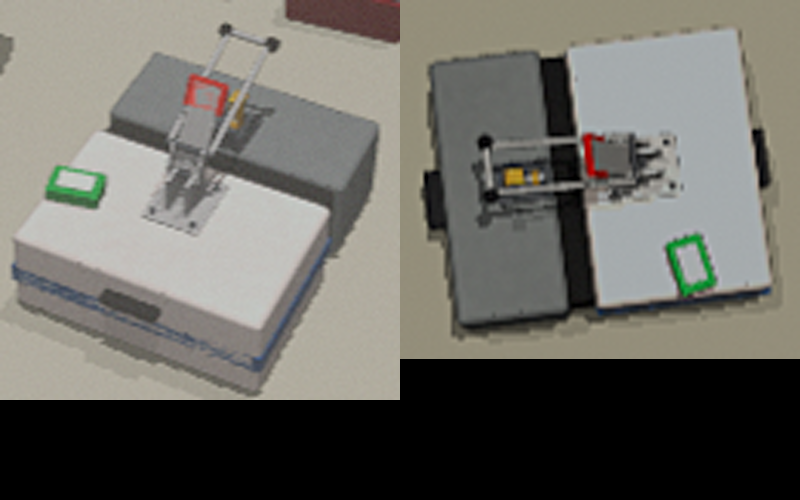

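```bash
python3 - <<'E'
from h import *
np.set_printoptions(precision=4,suppress=True)
T=lambda u,v:(215+(u-400)/3.419,145+v/3.419); S=lambda u,v:(230+u/3.077,165+v/3.077)
C=np.array([atz('top',T(*p),.09) for p in[(737,30),(568,48),(597,303),(768,290)]]);print(C,C.mean(0))
G=np.array([atz('top',T(*p),.09) for p in[(539,52),(432,66),(461,325),(568,316)]]);print(G)
for P in(C,):
    e=(P[0]-P[3]);e2=P[1]-P[2];e3=P[1]-P[0];e4=P[2]-P[3]
    for q in(e,e2,e3,e4):print(np.linalg.norm(q),np.degrees(np.arctan2(q[1],q[0])))
Cs=np.array([atz('scene',S(*p),.09) for p in[(13,241),(260,332),(330,212),(103,131)]]);print('scene',Cs,Cs.mean(0))
b1=tri(S(226,30),T(489,195));b2=tri(S(272,44),T(485,142));print('balls',b1,b2,b1-b2)
print('pivot scene .122',atz('scene',(289.1,220.6),.122),'top',atz('top',(288.1,190.6),.122))
print('lever',atz('scene',(290.1,220.4),.122),atz('top',(285.9,191.9),.122))
for p in[(506,177),(523,177)]:print('hook',atz('top',T(*p),.1243))
print('hook s',atz('scene',S(237,95),.1243))
E
```

```text
[[ 0.669  -0.0884  0.09  ]
 [ 0.6559  0.0516  0.09  ]
 [ 0.4447  0.0309  0.09  ]
 [ 0.4529 -0.108   0.09  ]] [ 0.5556 -0.0285  0.09  ]
[[0.6529 0.0755 0.09  ]
 [0.6425 0.1637 0.09  ]
 [0.4287 0.141  0.09  ]
 [0.4345 0.0545 0.09  ]]
0.21691839908980495 5.19882864397473
0.21220620658771075 5.588083563242633
0.1405362538208199 95.34091083964846
0.1391627366494742 93.39990755461314
scene [[ 0.4636 -0.1143  0.09  ]
 [ 0.6771 -0.0904  0.09  ]
 [ 0.6618  0.0497  0.09  ]
 [ 0.4521  0.031   0.09  ]] [ 0.5637 -0.031   0.09  ]
balls [0.5227 0.1126 0.1759] [0.5643 0.1157 0.1771] [-0.0416 -0.003  -0.0012]
pivot scene .122 [ 0.5522 -0.0024  0.122 ] top [ 0.5595 -0.0135  0.122 ]
lever [ 0.5539 -0.0005  0.122 ] [ 0.556  -0.0074  0.122 ]
hook [0.5439 0.1018 0.1243]
hook [0.5436 0.0883 0.1243]
hook s [0.544  0.0985 0.1243]
```

servo_tool(steps=[[[0.03, -0.02, -0.03, 0, 0, -0.6, 1], [0.06, -0.045, -0.04, 0, 0, -1.3, 1], [0.09, -0.07, -0.04, 0, 0, -2, 1], [0.12, -0.09, -0.04, 0, 0, -2.6, 1], [0.15, -0.113, -0.04, 0, 0, -3.3, 1], [0.18, -0.136, -0.04, 0, 0, -4, 1], [0.21, -0.159, -0.04, 0, 0, -4.6, 1], [0.24, -0.181, -0.04, 0, 0, -5.3, 1], [0.27, -0.204, -0.04, 0, 0, -6, 1], [0.3, -0.227, -0.04, 0, 0, -6.6, 1], [0.33, -0.249, -0.04, 0, 0, -7.3, 1], [0.36, -0.272, -0.04, 0, 0, -7.9, 1]]], newtons=25)

```text
t: 2.15
ee_pos: [0.432, -0.0847, 0.2715]
orientation: [[0.319, 0.948, 0.001], [0.948, -0.319, -0.0], [-0.0, 0.001, -1.0]]
contact_force: [1.3, -0.9, 0.7]
grip_width: 0.998
grip_force: 0.0
```

```bash
cat > go.py <<'E'
from h import *
import sys
from scipy.spatial.transform import Rotation as Ro
np.set_printoptions(precision=4,suppress=True)
def show(goal=None,yaw=95.3):
    s=get_state();R=np.array(s['orientation']);p=np.array(s['ee_pos'])
    print('t',s['t'],'p',p,'F',np.array(s['contact_force']),'T',np.array(s['torque']),'w',round(s['grip_width'],3),'gf',s['grip_force'])
    if goal is not None:
        y=np.radians(yaw);Rt=np.c_[[np.cos(y),np.sin(y),0],[np.sin(y),-np.cos(y),0],[0,0,-1]]
        print('shift',R.T@(np.array(goal)-p),'turn6',np.degrees(Ro.from_matrix(R.T@Rt).as_rotvec())/6)
if __name__=='__main__': show(eval(sys.argv[1]) if len(sys.argv)>1 else None)
E
python3 go.py "[0.5435,0.114,0.27]"
```

```text
t 2.15 p [ 0.432  -0.0847  0.2715] F [ 1.2582 -0.8509  0.7066] T [-0.0988 -0.041  -0.0036] w 0.998 gf 0.0
shift [0.2239 0.0422 0.0015] turn6 [ 0.0054  0.002  -3.9867]
```

servo_tool(steps=[[[0.03, 0.006, 0, 0, 0, -0.7, 0.9], [0.06, 0.012, 0, 0, 0, -1.4, 0.9], [0.09, 0.018, 0, 0, 0, -2.1, 0.9], [0.12, 0.023, 0, 0, 0, -2.8, 0.9], [0.15, 0.028, 0, 0, 0, -3.4, 0.9], [0.18, 0.034, 0, 0, 0, -4, 0.9], [0.205, 0.039, 0, 0, 0, -4, 0.9], [0.22, 0.042, 0, 0, 0, -4, 0.9], [0.22, 0.042, 0, 0, 0, -4, 0.9], [0.22, 0.042, 0, 0, 0, -4, 0.9]]])

```text
t: 2.98
ee_pos: [0.5422, 0.1086, 0.2709]
orientation: [[-0.091, 0.996, -0.001], [0.996, 0.091, -0.0], [-0.0, -0.001, -1.0]]
contact_force: [-0.2, -0.0, -0.6]
grip_width: 0.949
grip_force: 0.0
```

```bash
python3 - <<'E'
from h import *
from go import show
show([0.5435,0.114,0.27])
a=save('scene','s2.png');b=save('top','t2.png')
f=lambda i,w,h:cv2.resize(i,(w,h),interpolation=cv2.INTER_CUBIC)
im=np.zeros((450,800,3),np.uint8);im[:400,:400]=f(cv2.imread('pics/s2.png')[120:270,240:390],400,400);im[:400,400:]=f(cv2.imread('pics/t2.png')[130:250,200:320],400,400)
cv2.imwrite('pics/z2.png',im)
E
```

```text
t 2.9833 p [0.5422 0.1086 0.2709] F [-0.2488 -0.0492 -0.5527] T [ 0.0163 -0.0376  0.0081] w 0.949 gf 0.0
shift [0.0053 0.0018 0.0009] turn6 [-0.0057  0.001  -0.0098]
```

View pics/z2.png

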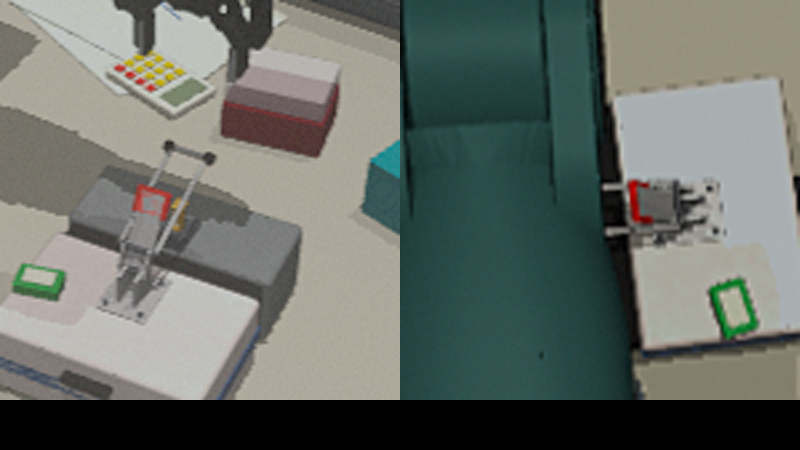

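The fingers, at about (140,45) and (235,75) in the left crop, straddle the balls at (168,147) and (209,158). The arm now hides the loop from the top camera. I descend and pinch.

servo_tool(steps=[[[0.0055, 0.0015, 0.02, 0, 0, 0, 0.9], [0.0055, 0.0015, 0.04, 0, 0, 0, 0.9], [0.0055, 0.0015, 0.06, 0, 0, 0, 0.9], [0.0055, 0.0015, 0.075, 0, 0, 0, 0.9], [0.0055, 0.0015, 0.09, 0, 0, 0, 0.9], [0.0055, 0.0015, 0.1, 0, 0, 0, 0.9], [0.0055, 0.0015, 0.107, 0, 0, 0, 0.9], [0.0055, 0.0015, 0.11, 0, 0, 0, 0.9], [0.0055, 0.0015, 0.11, 0, 0, 0, 0.9]]])

```text
t: 3.83
ee_pos: [0.5429, 0.1133, 0.1612]
orientation: [[-0.089, 0.996, -0.0], [0.996, 0.089, -0.0], [0.0, -0.0, -1.0]]
contact_force: [-0.0, 0.5, -0.8]
grip_width: 0.95
grip_force: 0.0
```

```bash
python3 - <<'E'
from h import *
from go import show
show([0.5435,0.114,0.1605])
a=save('scene','s3.png')
cv2.imwrite('pics/z3.png',cv2.resize(cv2.imread('pics/s3.png')[130:250,250:370],(600,600),interpolation=cv2.INTER_CUBIC))
for n in('loop_bar','lever_tip'):
  for q in pinpoint('scene',n)[:1]:print(n,q)
print(proj('scene',np.array([.5435,.114,.1765])))
E
```

```text
t 3.8333 p [0.5429 0.1133 0.1612] F [-0.0192  0.4633 -0.7852] T [-0.0381  0.0127 -0.0184] w 0.95 gf 0.0
shift [0.0007 0.0006 0.0007] turn6 [-0.0034 -0.0003 -0.0295]
loop_bar {'position': [309.8, 177.0], 'p': 0.76}
lever_tip {'position': [302.1, 188.1], 'p': 0.94}
[310.5514 177.0936]
```

View pics/z3.png

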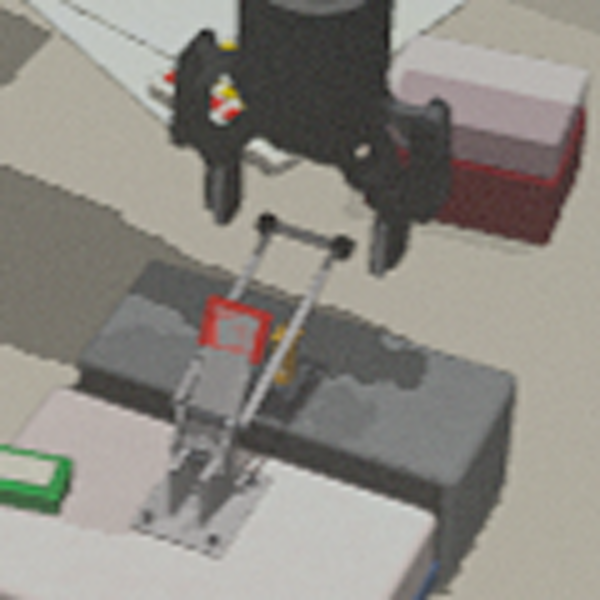

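The fingertips at (225,220) and (385,270) straddle the balls at (268,222) and (343,247), with matching midpoints. I go 3 mm lower and close.

servo_tool(steps=[[[0.001, 0, 0.003, 0, 0, 0, 0.5], [0.001, 0, 0.003, 0, 0, 0, 0.3], [0.001, 0, 0.003, 0, 0, 0, 0.1], [0.001, 0, 0.003, 0, 0, 0, 0.0], [0.001, 0, 0.003, 0, 0, 0, 0.0], [0.001, 0, 0.003, 0, 0, 0, 0.0], [0.001, 0, 0.003, 0, 0, 0, 0.0], [0.001, 0, 0.003, 0, 0, 0, 0.0]]], newtons=25)

```text
t: 4.65
ee_pos: [0.543, 0.115, 0.1583]
orientation: [[-0.09, 0.996, -0.0], [0.996, 0.09, 0.0], [0.0, -0.0, -1.0]]
contact_force: [-2.4, 2.2, 1.1]
grip_width: 0.613
grip_force: 26.1
```

```bash
python3 go.py "[0.5435,0.114,0.1605]"
```

```text
t 4.65 p [0.543  0.115  0.1583] F [-2.3874  2.1959  1.1341] T [ 0.4954  0.4831 -0.0748] w 0.613 gf 26.08436554670334
shift [-0.001   0.0004 -0.0022] turn6 [-0.0014 -0.0027 -0.021 ]
```

servo_tool(steps=[[[0.001, 0, 0.006, 0, 0, 0, 0.0], [0.002, 0, 0.012, 0, 0, 0, 0.0], [0.002, 0, 0.018, 0, 0, 0, 0.0], [0.002, 0, 0.024, 0, 0, 0, 0.0], [0.002, 0, 0.03, 0, 0, 0, 0.0], [0.002, 0, 0.036, 0, 0, 0, 0.0], [0.002, 0, 0.04, 0, 0, 0, 0.0], [0.002, 0, 0.04, 0, 0, 0, 0.0], [0.002, 0, 0.04, 0, 0, 0, 0.0]]])

```text
t: 5.4
ee_pos: [0.5428, 0.1168, 0.1181]
orientation: [[-0.09, 0.996, -0.001], [0.996, 0.09, 0.0], [0.0, -0.001, -1.0]]
contact_force: [-3.8, 1.4, 0.4]
grip_width: 0.616
grip_force: 26.3
```

```bash
python3 - <<'E'
from h import *
from go import show
show()
a=save('scene','s4.png')
cv2.imwrite('pics/z4.png',cv2.resize(cv2.imread('pics/s4.png')[140:250,250:360],(600,600),interpolation=cv2.INTER_CUBIC))
E
```

```text
t 5.4 p [0.5428 0.1168 0.1181] F [-3.8326  1.425   0.4023] T [ 0.0514  0.5953 -0.1644] w 0.616 gf 26.272963285446167
```

View pics/z4.png

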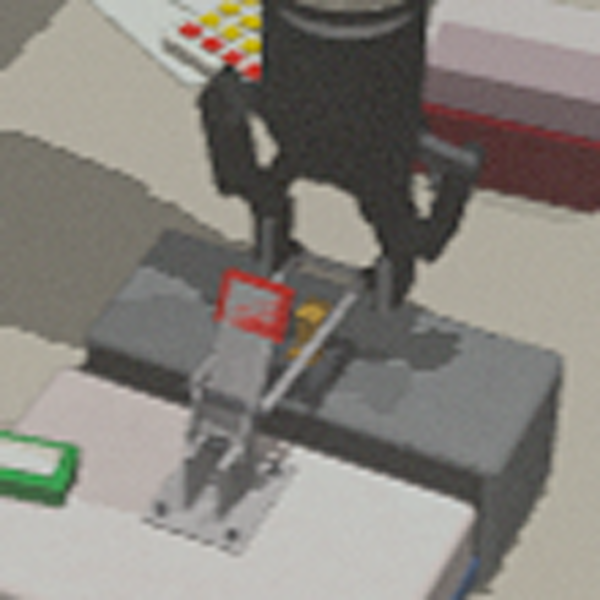

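The loop is held and the lever follows. The bar at about (330,268) is still above and beyond the brass hook at (310,325). I go on down gently.

servo_tool(steps=[[[0.0, -0.001, 0.002, 0, 0, 0, 0.0], [0.0, -0.002, 0.004, 0, 0, 0, 0.0], [0.0, -0.002, 0.006, 0, 0, 0, 0.0], [0.0, -0.002, 0.008, 0, 0, 0, 0.0], [0.0, -0.002, 0.01, 0, 0, 0, 0.0], [0.0, -0.002, 0.011, 0, 0, 0, 0.0], [0.0, -0.002, 0.012, 0, 0, 0, 0.0], [0.0, -0.002, 0.012, 0, 0, 0, 0.0]]])

```text
t: 6.12
ee_pos: [0.5411, 0.1165, 0.1062]
orientation: [[-0.09, 0.996, 0.0], [0.996, 0.09, -0.0], [-0.0, 0.0, -1.0]]
contact_force: [1.9, 0.2, 1.3]
grip_width: 0.614
grip_force: 26.3
```

servo_tool(steps=[[[0.0, 0.0005, 0.0015, 0, 0, 0, 0.0], [0.0, 0.0005, 0.003, 0, 0, 0, 0.0], [0.0, 0.0005, 0.0045, 0, 0, 0, 0.0], [0.0, 0.0005, 0.006, 0, 0, 0, 0.0], [0.0, 0.0005, 0.006, 0, 0, 0, 0.0]]])

```text
t: 6.53
ee_pos: [0.5413, 0.1167, 0.0999]
orientation: [[-0.09, 0.996, -0.0], [0.996, 0.09, 0.0], [0.0, -0.0, -1.0]]
contact_force: [2.2, 0.9, -0.2]
grip_width: 0.613
grip_force: 26.5
```

servo_tool(steps=[[[0.0, 0, 0.0015, 0, 0, 0, 0.0], [0.0, 0, 0.003, 0, 0, 0, 0.0], [0.0, 0, 0.0045, 0, 0, 0, 0.0], [0.0, 0, 0.006, 0, 0, 0, 0.0], [0.0, 0, 0.006, 0, 0, 0, 0.0], [0.0, 0, 0.006, 0, 0, 0, 0.0]]])

```text
t: 7.03
ee_pos: [0.5414, 0.1167, 0.0942]
orientation: [[-0.09, 0.996, -0.0], [0.996, 0.09, 0.0], [0.0, -0.0, -1.0]]
contact_force: [1.8, 1.7, 0.5]
grip_width: 0.609
grip_force: 26.5
```

```bash
python3 - <<'E'
from h import *
from go import show
show()
a=save('scene','s5.png')
cv2.imwrite('pics/z5.png',cv2.resize(cv2.imread('pics/s5.png')[140:240,260:360],(600,600),interpolation=cv2.INTER_CUBIC))
E
```

```text
t 7.0333 p [0.5414 0.1167 0.0942] F [1.7618 1.7088 0.4955] T [ 0.1596 -0.3266 -0.0547] w 0.609 gf 26.516430974006653
```

View pics/z5.png

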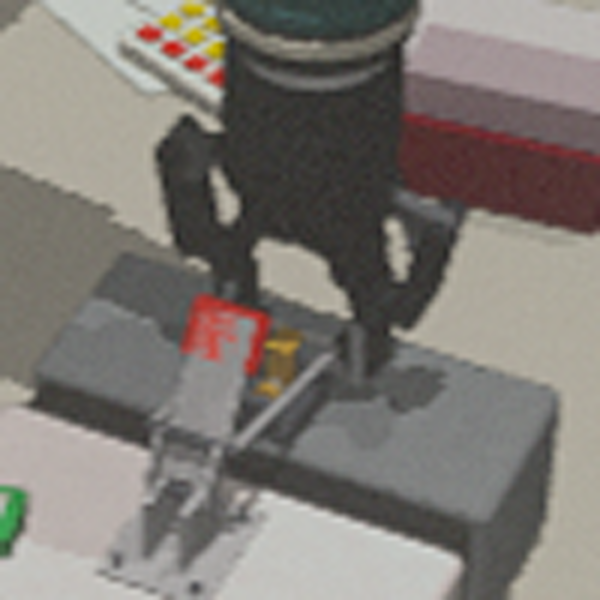

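The bar is down behind the hook at about (285,350), with no vertical contact. Now I ease it back along -x.

servo_tool(steps=[[[-0.001, 0, 0, 0, 0, 0, 0.0], [-0.002, 0, 0, 0, 0, 0, 0.0], [-0.003, 0, 0, 0, 0, 0, 0.0], [-0.004, 0, 0, 0, 0, 0, 0.0], [-0.005, 0, 0, 0, 0, 0, 0.0], [-0.005, 0, 0, 0, 0, 0, 0.0]]])

```text
t: 7.58
ee_pos: [0.5419, 0.1115, 0.0943]
orientation: [[-0.09, 0.996, 0.0], [0.996, 0.09, -0.0], [-0.0, 0.0, -1.0]]
contact_force: [1.4, 1.9, 1.0]
grip_width: 0.615
grip_force: 26.5
```

servo_tool(steps=[[[-0.001, 0, 0, 0, 0, 0, 0.0], [-0.002, 0, 0, 0, 0, 0, 0.0], [-0.003, 0, 0, 0, 0, 0, 0.0], [-0.003, 0, 0, 0, 0, 0, 0.0], [-0.003, 0, 0, 0, 0, 0, 0.0]]])

```text
t: 8.0
ee_pos: [0.5422, 0.1085, 0.0943]
orientation: [[-0.09, 0.996, 0.0], [0.996, 0.09, -0.0], [-0.0, -0.0, -1.0]]
contact_force: [1.4, 1.3, 0.3]
grip_width: 0.616
grip_force: 26.5
```

servo_tool(steps=[[[-0.001, 0, 0, 0, 0, 0, 0.0], [-0.002, 0, 0, 0, 0, 0, 0.0], [-0.002, 0, 0, 0, 0, 0, 0.0], [-0.002, 0, 0, 0, 0, 0, 0.0]]])

```text
t: 8.33
ee_pos: [0.5424, 0.1066, 0.0943]
orientation: [[-0.09, 0.996, 0.0], [0.996, 0.09, -0.0], [-0.0, 0.0, -1.0]]
contact_force: [2.8, 1.0, 0.2]
grip_width: 0.612
grip_force: 26.5
```

servo_tool(steps=[[[-0.001, 0, 0, 0, 0, 0, 0.0], [-0.002, 0, 0, 0, 0, 0, 0.0], [-0.002, 0, 0, 0, 0, 0, 0.0], [-0.002, 0, 0, 0, 0, 0, 0.0]]])

```text
t: 8.67
ee_pos: [0.5426, 0.1046, 0.0943]
orientation: [[-0.09, 0.996, 0.0], [0.996, 0.09, -0.0], [-0.0, 0.0, -1.0]]
contact_force: [1.8, 0.3, 1.4]
grip_width: 0.612
grip_force: 26.5
```

servo_tool(steps=[[[-0.001, 0, 0, 0, 0, 0, 0.0], [-0.002, 0, 0, 0, 0, 0, 0.0], [-0.002, 0, 0, 0, 0, 0, 0.0], [-0.002, 0, 0, 0, 0, 0, 0.0]]])

```text
t: 9.0
ee_pos: [0.5427, 0.1026, 0.0943]
orientation: [[-0.09, 0.996, 0.0], [0.996, 0.09, -0.0], [-0.0, 0.0, -1.0]]
contact_force: [2.0, 2.4, 0.3]
grip_width: 0.612
grip_force: 26.5
```

servo_tool(steps=[[[-0.001, 0, 0, 0, 0, 0, 0.0], [-0.002, 0, 0, 0, 0, 0, 0.0], [-0.002, 0, 0, 0, 0, 0, 0.0], [-0.002, 0, 0, 0, 0, 0, 0.0]]])

```text
t: 9.33
ee_pos: [0.5429, 0.101, 0.0943]
orientation: [[-0.09, 0.996, 0.0], [0.996, 0.09, 0.001], [0.001, 0.0, -1.0]]
contact_force: [2.7, 3.6, -0.2]
grip_width: 0.62
grip_force: 26.5
```

servo_tool(steps=[[[-0.0005, 0, 0, 0, 0, 0, 0.0], [-0.0007, 0, 0, 0, 0, 0, 0.0], [-0.0007, 0, 0, 0, 0, 0, 0.0]]])

```text
t: 9.58
ee_pos: [0.5429, 0.1008, 0.0943]
orientation: [[-0.091, 0.996, -0.0], [0.996, 0.091, 0.002], [0.002, 0.0, -1.0]]
contact_force: [2.5, 9.2, 0.1]
grip_width: 0.613
grip_force: 26.5
```

```bash
python3 go.py
```

```text
t 9.5833 p [0.5429 0.1008 0.0943] F [2.508  9.2167 0.0975] T [ 1.6816 -0.3338 -0.0654] w 0.613 gf 26.525712311267853
```

servo_tool(steps=[[[0.001, 0, 0, 0, 0, 0, 0.0], [0.0015, 0, 0, 0, 0, 0, 0.0], [0.0015, 0, -0.001, 0, 0, 0, 0.0], [0.0015, 0, -0.002, 0, 0, 0, 0.0], [0.0015, 0, -0.002, 0, 0, 0, 0.0]]])

```text
t: 10.0
ee_pos: [0.5429, 0.1015, 0.0965]
orientation: [[-0.09, 0.996, 0.0], [0.996, 0.09, 0.0], [0.0, 0.0, -1.0]]
contact_force: [3.1, 2.3, 0.1]
grip_width: 0.614
grip_force: 26.5
```

servo_tool(steps=[[[0, 0, -0.001, 0, 0, 0, 0.0], [0, 0, -0.0015, 0, 0, 0, 0.0], [0, 0, -0.0015, 0, 0, 0, 0.0]]])

```text
t: 10.25
ee_pos: [0.5428, 0.1015, 0.0979]
orientation: [[-0.09, 0.996, 0.0], [0.996, 0.09, 0.0], [0.0, 0.0, -1.0]]
contact_force: [2.6, 2.2, -0.3]
grip_width: 0.61
grip_force: 26.5
```

servo_tool(steps=[[[0, 0, -0.0007, 0, 0, 0, 0.0], [0, 0, -0.001, 0, 0, 0, 0.0], [0, 0, -0.001, 0, 0, 0, 0.0]]])

```text
t: 10.5
ee_pos: [0.5428, 0.1015, 0.0988]
orientation: [[-0.09, 0.996, 0.0], [0.996, 0.09, 0.0], [0.0, 0.0, -1.0]]
contact_force: [2.4, 2.3, -0.7]
grip_width: 0.614
grip_force: 26.5
```

servo_tool(steps=[[[0, 0, -0.0007, 0, 0, 0, 0.0], [0, 0, -0.001, 0, 0, 0, 0.0], [0, 0, -0.001, 0, 0, 0, 0.0]]])

```text
t: 10.75
ee_pos: [0.5427, 0.1015, 0.0996]
orientation: [[-0.09, 0.996, -0.0], [0.996, 0.09, 0.0], [0.0, -0.0, -1.0]]
contact_force: [3.2, 2.4, -3.4]
grip_width: 0.614
grip_force: 27.1
```

The upward pull is stopped (-3.4 N), so the bar is under the lip. I relax slightly, keep it near the post, and open.

servo_tool(steps=[[[0, 0, 0.001, 0, 0, 0, 0.0], [-0.0006, 0, 0.001, 0, 0, 0, 0.0], [-0.0006, 0, 0.001, 0, 0, 0, 0.0]]])

```text
t: 11.0
ee_pos: [0.5428, 0.1011, 0.0988]
orientation: [[-0.09, 0.996, 0.0], [0.996, 0.09, 0.001], [0.001, 0.0, -1.0]]
contact_force: [2.3, 3.5, -0.5]
grip_width: 0.616
grip_force: 27.3
```

servo_tool(steps=[[[0, 0, 0, 0, 0, 0, 0.4], [0, 0, 0, 0, 0, 0, 0.7], [0, 0, 0, 0, 0, 0, 0.8], [0, 0, 0, 0, 0, 0, 0.8], [0, 0, 0, 0, 0, 0, 0.8], [0, 0, 0, 0, 0, 0, 0.8], [0, 0, 0, 0, 0, 0, 0.8]]])

```text
t: 11.58
ee_pos: [0.5428, 0.1009, 0.0988]
orientation: [[-0.09, 0.996, -0.0], [0.996, 0.09, -0.0], [-0.0, -0.0, -1.0]]
contact_force: [0.6, -0.1, -0.3]
grip_width: 0.898
grip_force: 0.0
```

```bash
python3 - <<'E'
from h import *
from go import show
show()
a=save('scene','s6.png')
cv2.imwrite('pics/z6.png',cv2.resize(cv2.imread('pics/s6.png')[140:240,260:360],(600,600),interpolation=cv2.INTER_CUBIC))
for n in('lever_tip','loop_bar','latch_pivot'):print(n,pinpoint('scene',n)[:2])
E
```

```text
t 11.5833 p [0.5428 0.1009 0.0988] F [ 0.6091 -0.0967 -0.2842] T [-0.0315 -0.0134  0.0344] w 0.898 gf 0.0
lever_tip [{'position': [293.8, 192.4], 'p': 0.61}]
loop_bar [{'position': [304.8, 195.6], 'p': 0.44}]
latch_pivot [{'position': [288.7, 222.8], 'p': 0.84}, {'position': [286.0, 217.7], 'p': 0.37}]
```

View pics/z6.png

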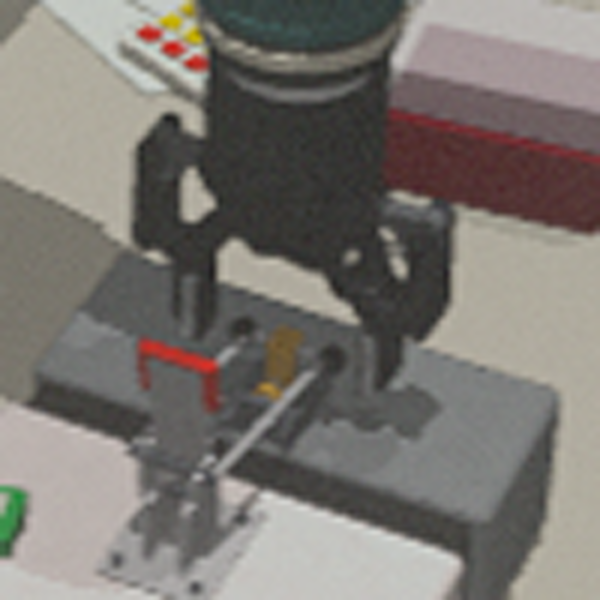

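The bar sits under the lip, with the balls at (243,328) and (332,358) and the brass over the bar. The fingers are open and the lever is still upright. I raise, shut the fingers, and come in on the hook side of the lever.

servo_tool(steps=[[[0, 0, -0.01, 0, 0, 0, 0.8], [0, 0, -0.025, 0, 0, 0, 0.8], [0, 0, -0.045, 0, 0, 0, 0.8], [0, 0, -0.065, 0, 0, 0, 0.3], [0, 0, -0.08, 0, 0, 0, -0.3], [0, 0, -0.088, 0, 0, 0, -1], [-0.02, 0, -0.088, 0, 0, 0, -1], [-0.04, 0, -0.088, 0, 0, 0, -1], [-0.055, 0, -0.088, 0, 0, 0, -1], [-0.065, 0, -0.088, 0, 0, 0, -1], [-0.07, 0, -0.088, 0, 0, 0, -1], [-0.07, 0, -0.088, 0, 0, 0, -1]]])

```text
t: 12.78
ee_pos: [0.5492, 0.0306, 0.1865]
orientation: [[-0.089, 0.996, -0.0], [0.996, 0.089, 0.0], [0.0, -0.0, -1.0]]
contact_force: [0.1, -0.5, -0.1]
grip_width: 0.0
grip_force: 0.0
```

```bash
python3 - <<'E'
from h import *
from go import show
show()
a=save('scene','s7.png')
cv2.imwrite('pics/z7.png',cv2.resize(cv2.imread('pics/s7.png')[140:240,250:350],(600,600),interpolation=cv2.INTER_CUBIC))
E
```

```text
t 12.7833 p [0.5492 0.0306 0.1865] F [ 0.093  -0.4986 -0.0989] T [0.0066 0.0251 0.0525] w 0.0 gf 0.0
```

View pics/z7.png

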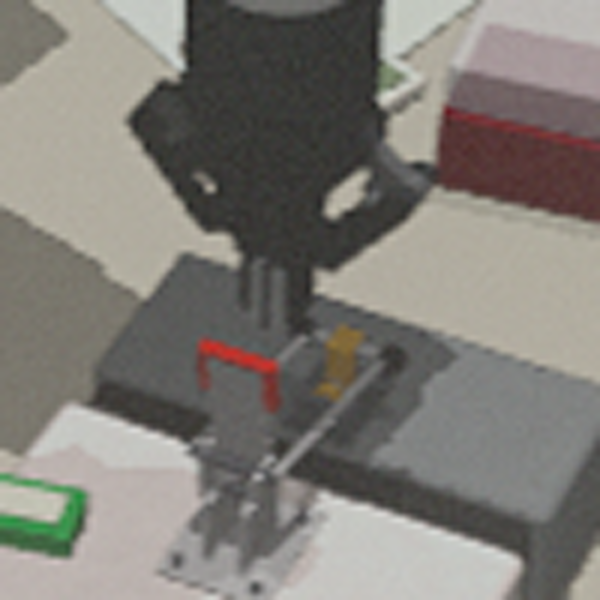

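```bash
python3 - <<'E'
from h import *
np.set_printoptions(precision=4,suppress=True)
for z in(.18,.19,.2,.205):print(atz('scene',(290,198.3),z))
print(proj('scene',np.array([.5492,.0306,.1865])),'seen',(250+275/6,140+327/6))
X=np.array([-.0895,.996,0]);P=np.array([.553,-.0115,.122])
for phi in(1.5,1.65,1.8):
  d=-np.cos(phi)*X+np.array([0,0,np.sin(phi)]);n=np.sin(phi)*X+np.array([0,0,np.cos(phi)])
  t=P+.078*d+.0045*n;print(phi,t,proj('scene',t))
E
```

```text
[0.5441 0.0139 0.18  ]
[0.5499 0.0044 0.19  ]
[ 0.5557 -0.005   0.2   ]
[ 0.5586 -0.0098  0.205 ]
[295.4245 193.207 ] seen (295.8333333333333, 194.5)
1.5 [ 0.5531 -0.0125  0.2001] [287.3884 199.6472]
1.65 [ 0.552  -0.0009  0.1994] [289.6151 196.9486]
1.8 [0.551  0.0105 0.1969] [291.7612 194.8861]
```

servo_tool(steps=[[[-0.006, 0, 0, 0, 0, 0, -1], [-0.012, 0, 0, 0, 0, 0, -1], [-0.016, 0, 0, 0, 0, 0, -1], [-0.019, 0, 0, 0, 0, 0, -1], [-0.022, 0, 0, 0, 0, 0, -1], [-0.025, 0, 0, 0, 0, 0, -1], [-0.028, 0, 0, 0, 0, 0, -1], [-0.031, 0, 0, 0, 0, 0, -1], [-0.034, 0, 0, 0, 0, 0, -1], [-0.037, 0, 0, 0, 0, 0, -1], [-0.04, 0, 0, 0, 0, 0, -1]]])

```text
t: 13.75
ee_pos: [0.5527, -0.0087, 0.1867]
orientation: [[-0.09, 0.996, -0.0], [0.996, 0.09, 0.0], [0.0, -0.0, -1.0]]
contact_force: [-0.3, 3.5, -0.6]
grip_width: -0.0
grip_force: 1.6
```

```bash
python3 - <<'E'
from h import *
from go import show
show()
capture('scene')
for n in('lever_tip','loop_bar'):print(n,pinpoint('scene',n)[:2])
X=np.array([-.0895,.996,0]);P=np.array([.553,-.0115,.122])
for phi in(1.0,1.2,1.4,1.6):
  d=-np.cos(phi)*X+np.array([0,0,np.sin(phi)]);n=np.sin(phi)*X+np.array([0,0,np.cos(phi)])
  t=P+.078*d+.0045*n;print(phi,t,proj('scene',t))
E
```

```text
t 13.75 p [ 0.5527 -0.0087  0.1867] F [-0.3347  3.5399 -0.6479] T [0.7931 0.1041 0.0628] w -0.0 gf 1.6084893280640244
lever_tip [{'position': [288.4, 199.3], 'p': 0.61}]
loop_bar [{'position': [297.1, 242.9], 'p': 0.51}, {'position': [287.4, 219.8], 'p': 0.5}]
1.0 [ 0.5564 -0.0497  0.1901] [280.1046 212.3796]
1.2 [ 0.5552 -0.0355  0.1963] [282.9154 206.7096]
1.4 [ 0.5538 -0.0203  0.1996] [285.8861 201.7728]
1.6 [ 0.5524 -0.0048  0.1998] [288.8792 197.7798]
```

servo_tool(steps=[[[-0.003, 0, 0.0005, 0, 0, 0, -1], [-0.006, 0, 0.001, 0, 0, 0, -1], [-0.009, 0, 0.002, 0, 0, 0, -1], [-0.012, 0, 0.003, 0, 0, 0, -1], [-0.015, 0, 0.004, 0, 0, 0, -1], [-0.018, 0, 0.005, 0, 0, 0, -1], [-0.021, 0, 0.006, 0, 0, 0, -1], [-0.024, 0, 0.008, 0, 0, 0, -1], [-0.026, 0, 0.009, 0, 0, 0, -1], [-0.028, 0, 0.011, 0, 0, 0, -1], [-0.03, 0, 0.0125, 0, 0, 0, -1]]])

```text
t: 14.82
ee_pos: [0.5557, -0.039, 0.1743]
orientation: [[-0.09, 0.996, 0.001], [0.996, 0.09, -0.001], [-0.001, 0.0, -1.0]]
contact_force: [-0.3, 1.8, 4.5]
grip_width: -0.004
grip_force: 1.6
```

```bash
python3 - <<'E'
from h import *
from go import show
show()
a=save('scene','s8.png');b=capture('top')
cv2.imwrite('pics/z8.png',cv2.resize(cv2.imread('pics/s8.png')[140:240,250:350],(600,600),interpolation=cv2.INTER_CUBIC))
for n in('lever_tip','loop_bar'):print(n,pinpoint('scene',n)[:2])
E
```

```text
t 14.8167 p [ 0.5557 -0.039   0.1743] F [-0.2648  1.7724  4.507 ] T [ 0.3058 -0.0141  0.015 ] w -0.004 gf 1.5671757626330418
lever_tip [{'position': [279.7, 215.1], 'p': 0.64}, {'position': [257.0, 224.8], 'p': 0.64}]
loop_bar [{'position': [301.1, 199.2], 'p': 0.46}, {'position': [285.8, 222.0], 'p': 0.44}]
```

View pics/z8.png

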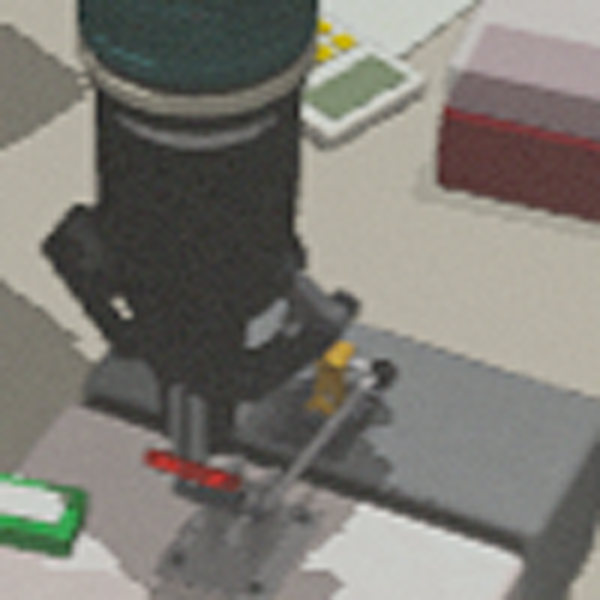

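The lever is partway over, with its red tip at (192,470). The loop is still caught under the brass at (335,375), with the ball at (378,373). I go on along the arc.

servo_tool(steps=[[[-0.002, 0, 0.0015, 0, 0, 0, -1], [-0.004, 0, 0.003, 0, 0, 0, -1], [-0.006, 0, 0.005, 0, 0, 0, -1], [-0.008, 0, 0.007, 0, 0, 0, -1], [-0.01, 0, 0.009, 0, 0, 0, -1], [-0.012, 0, 0.012, 0, 0, 0, -1], [-0.0135, 0, 0.0145, 0, 0, 0, -1], [-0.015, 0, 0.017, 0, 0, 0, -1], [-0.0165, 0, 0.0195, 0, 0, 0, -1], [-0.018, 0, 0.022, 0, 0, 0, -1]]])

```text
t: 15.85
ee_pos: [0.557, -0.0566, 0.152]
orientation: [[-0.09, 0.996, -0.0], [0.996, 0.09, -0.0], [-0.0, -0.0, -1.0]]
contact_force: [1.0, -0.4, 0.8]
grip_width: -0.002
grip_force: 0.6
```

servo_tool(steps=[[[-0.0005, 0, 0.0015, 0, 0, 0, -1], [-0.001, 0, 0.003, 0, 0, 0, -1], [-0.002, 0, 0.0045, 0, 0, 0, -1], [-0.0025, 0, 0.006, 0, 0, 0, -1], [-0.003, 0, 0.0075, 0, 0, 0, -1], [-0.0035, 0, 0.009, 0, 0, 0, -1]]])

```text
t: 16.35
ee_pos: [0.5573, -0.0599, 0.1431]
orientation: [[-0.09, 0.996, -0.0], [0.996, 0.09, 0.0], [0.0, -0.0, -1.0]]
contact_force: [-0.4, -0.8, 1.1]
grip_width: -0.003
grip_force: 0.2
```

servo_tool(steps=[[[-0.0005, 0, 0.0015, 0, 0, 0, -1], [-0.001, 0, 0.003, 0, 0, 0, -1], [-0.001, 0, 0.0045, 0, 0, 0, -1], [-0.0015, 0, 0.006, 0, 0, 0, -1], [-0.002, 0, 0.0075, 0, 0, 0, -1], [-0.002, 0, 0.009, 0, 0, 0, -1], [-0.002, 0, 0.0095, 0, 0, 0, -1]]])

```text
t: 16.93
ee_pos: [0.5575, -0.0619, 0.1335]
orientation: [[-0.09, 0.996, -0.0], [0.996, 0.09, 0.0], [0.0, -0.0, -1.0]]
contact_force: [-0.4, -0.8, 0.6]
grip_width: 0.001
grip_force: 0.0
```

```bash
python3 - <<'E'
from h import *
from go import show
show()
a=save('scene','s9.png')
cv2.imwrite('pics/z9.png',cv2.resize(cv2.imread('pics/s9.png')[140:240,250:350],(600,600),interpolation=cv2.INTER_CUBIC))
E
```

```text
t 16.9333 p [ 0.5575 -0.0619  0.1335] F [-0.3866 -0.7823  0.5838] T [-0.0295  0.0308 -0.0417] w 0.001 gf 0.0
```

View pics/z9.png

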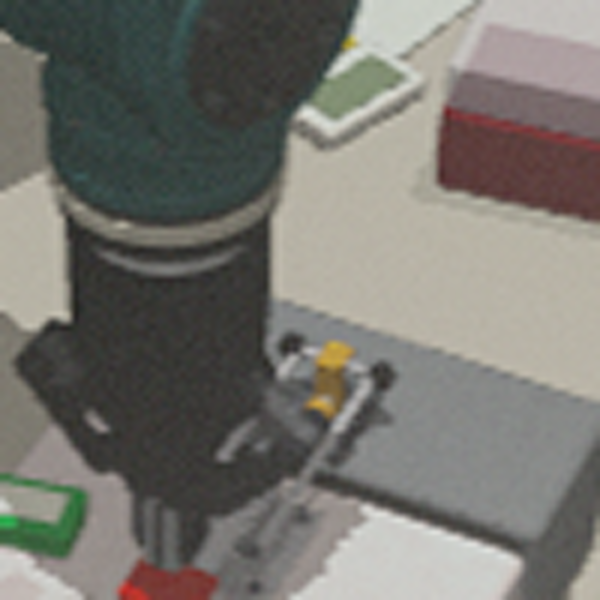

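The red tip is low under the fingers at (165,585), and the bar is still under the brass lip at (335,365). I press gently to the stop.

servo_tool(steps=[[[0, 0, 0.001, 0, 0, 0, -1], [0, 0, 0.002, 0, 0, 0, -1], [0, 0, 0.0025, 0, 0, 0, -1], [0, 0, 0.0025, 0, 0, 0, -1]]])

```text
t: 17.32
ee_pos: [0.5575, -0.0619, 0.1312]
orientation: [[-0.09, 0.996, -0.0], [0.996, 0.09, 0.0], [0.0, -0.0, -1.0]]
contact_force: [0.2, 0.4, -0.3]
grip_width: -0.0
grip_force: 0.0
```

servo_tool(steps=[[[0, 0, 0.0005, 0, 0, 0, -1], [0, 0, 0.001, 0, 0, 0, -1], [0, 0, 0.001, 0, 0, 0, -1]]])

```text
t: 17.57
ee_pos: [0.5575, -0.0619, 0.1302]
orientation: [[-0.09, 0.996, -0.0], [0.996, 0.09, 0.0], [0.0, -0.0, -1.0]]
contact_force: [0.7, -0.0, 0.8]
grip_width: 0.003
grip_force: 0.0
```

servo_tool(steps=[[[0, 0, 0.0005, 0, 0, 0, -1], [0, 0, 0.0008, 0, 0, 0, -1], [0, 0, 0.0008, 0, 0, 0, -1]]])

```text
t: 17.82
ee_pos: [0.5577, -0.062, 0.1298]
orientation: [[-0.09, 0.996, 0.0], [0.996, 0.09, -0.0], [-0.0, 0.0, -1.0]]
contact_force: [-0.7, 0.2, 4.5]
grip_width: 0.001
grip_force: 2.4
```

servo_tool(steps=[[[0, 0, 0.0005, 0, 0, 0, -1], [0, 0, 0.0007, 0, 0, 0, -1], [0, 0, 0.0007, 0, 0, 0, -1]]])

```text
t: 18.07
ee_pos: [0.5578, -0.062, 0.1295]
orientation: [[-0.09, 0.996, 0.001], [0.996, 0.09, -0.0], [-0.0, 0.001, -1.0]]
contact_force: [-3.0, -0.0, 10.5]
grip_width: -0.001
grip_force: 5.3
```

Contact is at 7.8 mm above the pin, so the lever is flat on its stop. I lift off and check.

servo_tool(steps=[[[0, 0, -0.003, 0, 0, 0, -1], [0, 0, -0.015, 0, 0, 0, -1], [0, 0, -0.04, 0, 0, 0, -1], [0, 0, -0.07, 0, 0, 0, -1], [-0.03, 0, -0.1, 0, 0, 0, -1], [-0.07, 0, -0.12, 0, 0, 0, -1], [-0.11, 0, -0.13, 0, 0, 0, -1], [-0.14, 0, -0.13, 0, 0, 0, -1], [-0.17, 0, -0.13, 0, 0, 0, -1], [-0.19, 0, -0.13, 0, 0, 0, -1], [-0.19, 0, -0.13, 0, 0, 0, -1], [-0.19, 0, -0.13, 0, 0, 0, -1]]])

```text
t: 19.07
ee_pos: [0.5745, -0.2519, 0.2583]
orientation: [[-0.088, 0.996, -0.001], [0.996, 0.088, 0.001], [0.001, -0.001, -1.0]]
contact_force: [-0.2, 1.2, -0.2]
grip_width: -0.001
grip_force: 0.0
```

```bash
python3 - <<'E'
from h import *
from go import show
show()
a=save('scene','s10.png');save('top','t10.png')
f=lambda i,w,h:cv2.resize(i,(w,h),interpolation=cv2.INTER_CUBIC)
im=np.zeros((400,800,3),np.uint8);im[:,:400]=f(cv2.imread('pics/s10.png')[165:265,240:340],400,400);im[:,400:]=f(cv2.imread('pics/t10.png')[145:245,220:320],400,400)
cv2.imwrite('pics/z10.png',im)
E
```

```text
t 19.0667 p [ 0.5745 -0.2519  0.2583] F [-0.2172  1.2136 -0.1884] T [0.0429 0.0379 0.021 ] w -0.001 gf 0.0
```

View pics/z10.png

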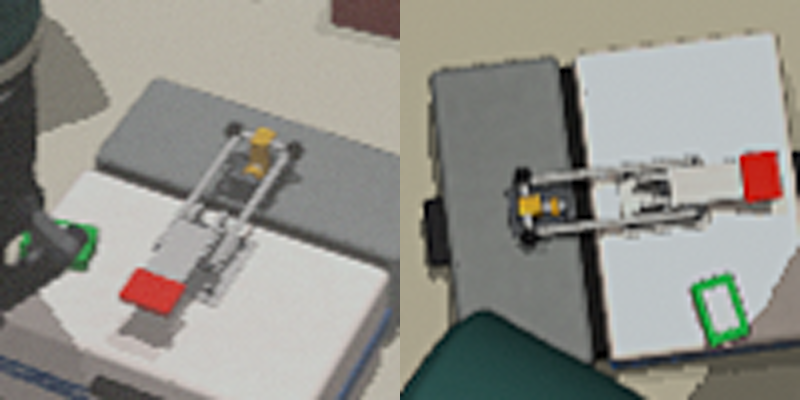

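The lever lies flat, with its red tip at (760,178) in the top crop pointing away from the hook. The bar is under the brass lip at (525,205), and the cap is drawn in.

```bash
python3 -c "from plant import *; print(hand_in())"
```

```text
the job is handed in; nothing more can be done
None
```

The draw latch is closed and handed in: the bar is caught under the hook's lip, the lever lies flat on its stop past centre, the cap is drawn in, and the arm is clear. No verdict came back at hand-in.

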